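# Switch on the mug warmer

## Robot

A 6-joint arm with a two-finger parallel gripper is mounted at the origin on a cart in front of the work surface, level with it; the furniture and walls round the work are solid. World frame = base frame: x ahead of the robot, y to its left, z up, the work surface at z = 0. Lengths are in mm, angles in rad, forces in N, time in s.
With the tool pointing down it reaches from about 275 to 1000 mm from the base axis. Payload 8.4 kg.
Tool frame: the origin (TCP) lies on the centre line of the jaws, within the pads' length; the fingertips stand 17 mm ahead of it and the grasp point (between the pads) lies 2 mm behind it; z points along the fingers, y is the line along which they close (so a half turn about z gives the same grasp; the last joint's range is limited). The gripper opens to 85 mm and grips with 20 to 120 N. Pads are 22 mm wide; open, the fingers measure 114 mm over their backs; the gripper's body (76 mm by 85 mm) begins 54 mm behind the grasp point. The pads swing forward as they close: fully open they stand 13 mm farther back than shut.
Start: joints at [-0.002, 0.353, 1.633, -0, 1.155, -0.002], TCP at [625.002, -0, 222.781] pointing down, gripper open.
Joint ranges: [-2.63, 2.63], [-0.92, 2.1], [0.06, 2.66], [-1.3, 4.44], [0, 2.69], [-3.02, 3.02]. Speed limits (rad/s): [2.22, 2.22, 2.79, 3.14, 3.14, 3.14].

## Interface

Orientations are given as [roll, pitch, yaw] about the fixed x, y, z axes, in that order (R = Rz(yaw) Ry(pitch) Rx(roll)).
In Python, from rig import r, eyes gives the robot as it stands. The module is installed in compiled form; this text tells all that it offers.
- The arm moves only by the shell command python3 -m inch 'ROWS' [FORCE]. ROWS is JSON, a list of rows, each a list of 7 numbers: the shift along the tool's x, y, z in m, then the turn, a rotation vector about the tool's x, y, z in degrees, then the closure, from -1 (fully open) to 1 (shut). In form: [[x, y, z, rx, ry, rz, gripper], ...]. A call has 1 to 8 rows; each row shifts and turns the commanded pose from where the row before left it, along the tool's axes as they then stand; what a row does not reach is not made up. A row lasts 1/10 s, in which the tool goes at most 50 mm and 8.59 degrees, less where a joint would pass 70% of its speed; a pose out of reach is approached as far as the arm can. A call with a gripper value outside its range is refused whole. The fingers move at their own pace and stop on an object; FORCE is the grip in N (left out, the last holds). Time passes only in rows, so rows that do not move let the fingers close. It gives the time, the measured TCP pose, the force, the opening and the grip force at its end, in the units of the state.
- r.sense(): the state, without advancing time (a new reading comes with each control period).
- eyes.grab_frame(name): name is "scene" or "side" or "wrist"; returns a dict with "img" (420x560x3 uint8, blue, green, red), "fx", "fy", "cx", "cy" (pixels), "R" (3x3) and "t" (3): a world point X has camera coordinates R X + t; the wrist camera has in their place "hand_eye" (4x4, takes a point from camera to tool coordinates, whose origin is the TCP and whose axes are the flange's). Camera axes: x right, y down, z forward; pixel columns grow to the right and rows downward; lengths in mm; the calibration is good to about 2 mm. A picture is of the moment at which its call begins: read the wrist's pose just before it. There is no depth.
- r.sign_off(): hands the job in; it is judged then, once.
The state is a dict: "clock": time; "qpos": joint angles; "qvel": joint speeds; "joint_efforts": joint torques, N m; "eef_pos": TCP position; "tcp_rot": TCP orientation; "contact_force": force on the tool from outside, world axes, zero at the start; "wrist_torque": the same for the moment, N m; "opening": opening from 0.0 (shut) to 1.0 (fully open); "grasp_force": force on a finger pad.
Only numpy, scipy, OpenCV 4.12 (cv2) and the standard library are available. Lean on these libraries where they do the work, as an engineer would, in place of code of your own. Each camera call takes 0.05 s, during which the arm holds its last target. There are 200 camera calls.

## Task

Start the mug warmer: flip the rocker of the white switch box by pressing its raised end fully down, next press the warmer's round key fully in so that it stays in, then press the warmer's long bar-shaped key fully down with the fingertips and finish the program while still holding it down. Keep to that order. Only press, grasp and lift nothing: never press the square key, and leave the mug and everything round about standing where it is.

Things in the scene. Friction and masses are not known exactly. Their poses are not given: they have to be found in the camera images.
- warmer: mug warmer, fixed: low white box 220 (x) by 160 (y) by 22 mm high, origin under its centre. Dark round hot plate (116 mm) at x = +45 mm; black panel at x = -75 mm with three keys at y = -50, 0, +50 mm. The key panel (-x edge) faces the robot, yaw within 0.25 rad. Warmer and switch box may swap sides.
- switch_box: switch box, fixed to the table: white box 120 (x) by 64 (y) by 30 mm high, origin under its centre, rocker at its -x half (facing the robot), a round plug of 32 mm sticking up to z = 42 mm at x = +40 mm.
- rocker (a joint): white V-shaped paddle of two wings, each 30 mm long, 28 mm wide, hinged along box y at box x = -18 mm, z = 37 mm. 0 rad = off: the -x wing lies level, the +x wing (farther from the robot, towards the plug) slopes up by 0.3 rad, its end 9 mm high. It grows as that wing is pressed down; 0.3 = fully on, +x wing level. Takes 2 to 3 N at the wing's end and stays where left.
- rocker_raised_end (a point): point on the top face of the +x wing, 22 mm out from the rocker's hinge and on its centre line: press here, straight down. It moves with the rocker, from 43.5 mm above the table (off) to 37 mm (on).
- key_round_top (a point): centre of the top of the round key (28 mm across), one of three plain grey keys on the warmer's panel; which key sits in which of the three places varies. Unpressed, every key top is 36.7 mm above the table, 14.5 mm above the panel, in a black bezel 44 by 36 by 3 mm. Keys are pressed straight down.
- key_round (a joint): travel of the round key: 0 = out, 0.006 m = fully in. A latching key: no spring, it takes about 3 N and stays where it is pushed.
- key_bar_base: bezel and long bar key of the warmer as one unit; the origin lies on the panel under the middle of the key, 14.5 mm below its unpressed top.
- key_bar_top (a point): centre of the top of the long bar-shaped key, 38 mm (along the warmer's x) by 14 mm (along y).
- key_bar (a joint): travel of the bar key: 0 = up, 0.006 m = fully down. Sprung: 3 N starts it, 6 N holds it fully down, it rises when let go.
- key_square_top (a point): centre of the top of the square key, 22 by 22 mm. Not to be pressed.
- key_square (a joint): travel of the square key: 0 = up, 0.006 m = fully down; sprung, 3 to 6 N.
- mug: dotted mug standing loose on the hot plate, body 92 mm across and 93 mm high, handle reaching 35 mm farther on the side away from the keys; origin on its underside, 18 mm from the axis of its body towards the handle, top about 118 mm above the table.
- timer: kitchen timer, loose, 62 by 62 by 40 mm, on the table in front (-x) of the switch box
- tin: tin, loose, 57 mm across, 72 mm high, on the table behind (+x) the switch box
- cup_stack: stack of paper cups, loose, 74 mm across, 178 mm high, at the back
- bottle_green: bottle, loose, 63 mm across, 168 mm high, standing to the right of the work. Beside it, between the robot's right side and the work, stand two big dispensers of the room, up to 0.44 m high: pass over them

How it is judged (in metres and radians):
On the way, in this order (a step that is already met when the one before it is completed fails the run):
1. the rocker is fully on (value of joint rocker above 0.23 rad), for 0.1 s.
2. the round key is in (value of joint key_round above 0.004 m), for 0.1 s.
3. the bar key is held down by the fingers (value of joint key_bar above 0.004 m and contact force between the fingers and key_bar_base above 1 N), for 0.3 s.
At the end, for the whole second after the job is handed in: rocker at more than 0.23 rad, round key in by more than 4 mm, bar key down by more than 4 mm and pressed by the fingers with more than 1 N, square key up (under 2.5 mm), mug upright and within 20 mm of its place, the other loose things within 30 mm of theirs (all of step 3 and value of joint rocker above 0.23 rad and value of joint key_round above 0.004 m and value of joint key_square below 0.0025 m and distance of mug from where it was at the start of the episode below 0.02 m and angle between mug's own z axis and vertical below 0.2 rad and distance of each of timer, tin, cup_stack, bottle_green from where it was at the start of the episode below 0.03 m); the arm keeps its last pose, push and grip.
It fails at once if the square key is pressed (2.5 mm or more) (value of joint key_square above 0.0025 m).
It fails at once if the round key is pressed in before the rocker is on (value of joint key_round above 0.003 m and value of joint rocker below 0.2 rad).
It fails at once if the bar key is pressed before the rocker is on and the round key is in (value of joint key_bar above 0.003 m and (value of joint rocker below 0.2 rad or value of joint key_round below 0.0035 m)).
It fails at once if the mug is shifted by 20 mm, lifted by 12 mm or tipped by 0.2 rad (height (world z) of mug above 0.0365 m or distance of mug from where it was at the start of the episode above 0.02 m or angle between mug's own z axis and vertical above 0.2 rad).
It fails at once if another loose thing (timer, tin, cup stack, bottle) is moved by 30 mm or lifted by 12 mm (height (world z) of any of timer, tin, cup_stack, bottle_green above 0.012 m or distance of any of timer, tin, cup_stack, bottle_green from where it was at the start of the episode above 0.03 m).
It also fails if it takes over 61 s, if anything falls off the work surface, if the arm or the gripper's body presses on something with over 40 N, if the wrist force passes 120 N, or if a joint passes its speed limit or range.

## Working session

There is one attempt and no reset: what is moved stays moved. The work goes in short steps, Python scripts to look and compute and a shell command to move; the robot and the scene stay as the last step left them, time stands still between calls to the robot, and variables do not carry over. Pictures are saved under pics/ and viewed, at most 10 in all, crops included, and the job is handed in when it is done.

```bash
mkdir -p pics; cat > look.py <<'E'
import cv2,numpy as np
from rig import r,eyes
def shot(n,f):
    d=eyes.grab_frame(n); cv2.imwrite('pics/'+f,d['img']); return d
E
python3 - <<'E'
from look import *
s=r.sense();print(s)
for n in('scene','side','wrist'):
    d=shot(n,n+'0.png');print(n,{k:np.round(v,3).tolist() for k,v in d.items() if k!='img'})
a=[cv2.imread(f'pics/{n}0.png') for n in('scene','side')]
E
```

```text
{'clock': 0.0, 'qpos': array([-2.37060575e-03,  3.53683086e-01,  1.63414294e+00, -1.12235937e-05,
        1.15520308e+00, -2.40979910e-03]), 'qvel': array([-0.00104039,  0.00117141,  0.00148889,  0.00215907,  0.00049912,
        0.00045855]), 'joint_efforts': array([-2.03471049e-03, -6.05236173e+01, -3.42063046e+01, -2.62302356e-04,
        9.48130677e-03,  3.61521288e-06]), 'eef_pos': array([6.24503070e+02, 1.59446661e-02, 2.22036107e+02]), 'tcp_rot': array([-3.14015618e+00,  6.80010364e-06,  1.57084006e+00]), 'contact_force': array([ 0.18932798, -0.04215865, -0.14572281]), 'wrist_torque': array([0.01561728, 0.02196451, 0.04425998]), 'grasp_force': 0.0, 'opening': 1.0040708509503633}
scene {'fx': 505.035, 'fy': 505.035, 'cx': 274.348, 'cy': 205.481, 'R': [[-0.861, -0.509, 0.009], [-0.333, 0.551, -0.765], [0.385, -0.662, -0.644]], 't': [568.115, 176.303, 896.444]}
side {'fx': 420.985, 'fy': 420.985, 'cx': 287.889, 'cy': 202.896, 'R': [[-0.692, -0.722, 0.008], [-0.619, 0.589, -0.52], [0.37, -0.364, -0.854]], 't': [495.753, 314.641, 847.664]}
wrist {'fx': 296.969, 'fy': 296.969, 'cx': 277.387, 'cy': 213.038, 'hand_eye': [[-0.0, -0.956, -0.294, 74.129], [1.0, -0.0, -0.0, -1.341], [0.0, -0.294, 0.956, -151.65], [0.0, 0.0, 0.0, 1.0]]}
```

View pics/scene0.png

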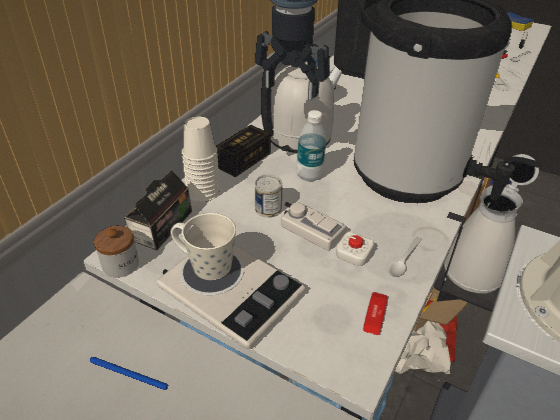

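View pics/wrist0.png

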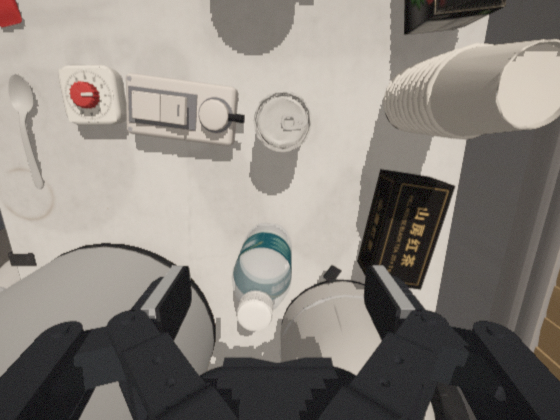

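View pics/side0.png

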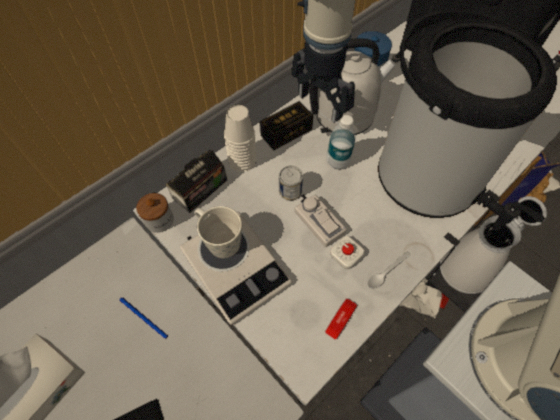

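The scene view shows the warmer's keys: round at about (281,283), bar at (263,299) and square at (243,318). The rocker is at about (325,224), with its box running from the plug at (297,211) to the timer at (355,245). Next I'll localize them.

```bash
cat >> look.py <<'E'
from scipy.spatial.transform import Rotation as Ro
def cam(n,d,s=None):
    """camera centre and rotation camera->world"""
    if n!='wrist': return -d['R'].T@d['t'], d['R'].T
    T=d['hand_eye']; Rt=Ro.from_euler('xyz',s['tcp_rot']).as_matrix()
    return s['eef_pos']+Rt@T[:3,3], Rt@T[:3,:3]
def ray(d,c,A,uv,z):
    v=A@np.array([(uv[0]-d['cx'])/d['fx'],(uv[1]-d['cy'])/d['fy'],1]); return c+v*(z-c[2])/v[2]
E
python3 - <<'E'
from look import *
s=r.sense()
pts={'scene':dict(round=(281,283,36.7),bar=(263,299,36.7),sq=(243,318,36.7),plug=(297,210,42),timer=(355,245,40),tin=(268,183,72),bottle=(315,117,168),cups=(198,123,178),mugtop=(210,230,118)),
'side':dict(round=(272,274,36.7),bar=(253,286,36.7),sq=(231,300,36.7),plug=(311,201,42),timer=(348,249,40),tin=(290,172,72),bottle=(347,121,168),cups=(238,115,178),mugtop=(221,224,118)),
'wrist':dict(plug=(214,114,42),rock=(162,109,37),hinge=(162,109,37),timer=(93,95,40),tin=(286,118,72),bottle=(254,310,168),cups=(540,85,178))}
for n in pts:
    d=eyes.grab_frame(n);c,A=cam(n,d,s);print(n,c.round())
    for k,v in pts[n].items(): print('  ',k,ray(d,c,A,v[:2],v[2])[:2].round(1))
a=cv2.imread('pics/scene0.png')[260:350,210:310];b=cv2.imread('pics/side0.png')[255:325,205:295]
w=cv2.imread('pics/wrist0.png')[65:155,115:250]
f=lambda i,k:cv2.resize(i,None,fx=k,fy=k,interpolation=cv2.INTER_CUBIC)
o=np.zeros((600,800,3),np.uint8)
for i,(y,x) in ((f(a,3),(0,0)),(f(b,3),(0,320)),(f(w,3),(300,0))): o[y:y+i.shape[0],x:x+i.shape[1]]=i
cv2.imwrite('pics/c1.png',o)
E
```

```text
scene [203. 785. 707.]
   round [486.7 271. ]
   bar [495.  317.4]
   sq [502.3 367.7]
   plug [553.9  90.1]
   timer [413.  120.4]
   tin [630.3  77.3]
   bottle [598.8 -61.1]
   cups [782.   98.9]
   mugtop [615.9 292.8]
side [224. 482. 884.]
   round [486.5 267.8]
   bar [494.3 314.8]
   sq [503.  367.6]
   plug [555.4  79.5]
   timer [413.  107.9]
   tin [634.2  72.5]
   bottle [598.7 -70.7]
   cups [773.9 101.8]
   mugtop [614.4 290.2]
wrist [623.  74. 374.]
   plug [555.8  81.8]
   rock [499.3  87. ]
   hinge [499.3  87. ]
   timer [429.6 100.8]
   tin [631.4  77.4]
   bottle [604.3 -71.1]
   cups [783.   95.4]
```

View pics/c1.png

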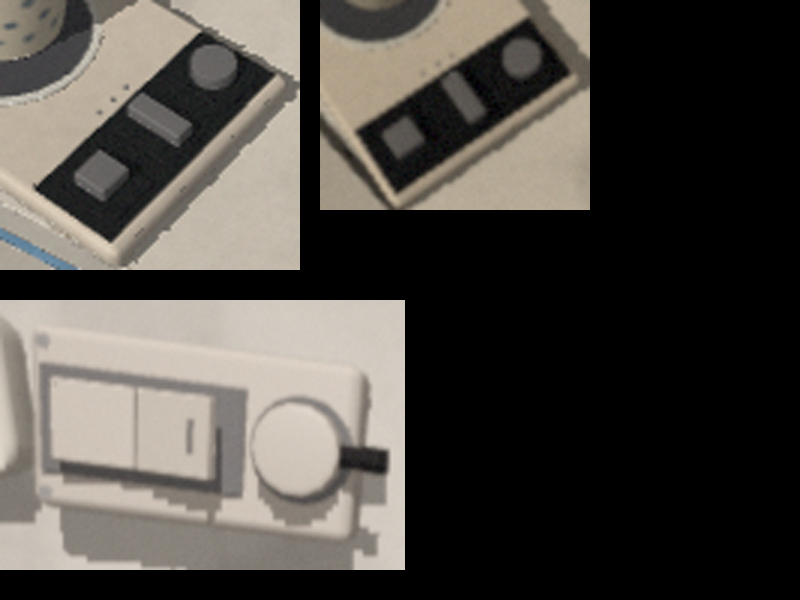

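Layout found: round key about (486.5, 269.5), bar (494.5, 316), square (503, 367.5), and the rocker point about (519.5, 85.5). I'll shut the jaws, move over the rocker and check from there.

```bash
python3 -m inch '[[0,0,0,0,0,0,1],[0.0215,-0.0265,0,0,0,0,1],[0.0215,-0.0265,0,0,0,0,1],[0.0215,-0.0265,0,0,0,0,1],[0.0215,-0.0265,0,0,0,0,1],[0,0,0.03,0,0,0,1],[0,0,0.03,0,0,0,1],[0,0,0,0,0,0,1]]' 60
python3 - <<'E'
from look import *
s=r.sense();d=shot('wrist','w1.png');print(s['eef_pos'],s['tcp_rot'],s['contact_force'],s['opening'])
E
```

```text
clock: 1.1
eef_pos: [516.4, 85.8, 159.9]
tcp_rot: [-3.136, 0.001, 1.571]
contact_force: [-0.4, 1.0, 0.8]
opening: 0.001
grasp_force: 0.0
[516.36003378  85.8234188  159.87992989] [-3.13590394e+00  9.59289574e-04  1.57134638e+00] [-0.43297661  1.03586305  0.78557171] 0.0007154908097907315
```

View pics/w1.png

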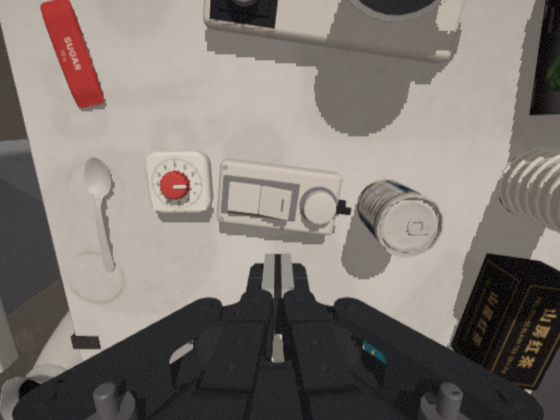

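The picture shows the shut fingertips at about (278,258), the plug top at (319,206), the rocker hinge at (260,200) and the round key at the top, near (245,0).

```bash
python3 - <<'E'
from look import *
s=r.sense();d=eyes.grab_frame('wrist');c,A=cam('wrist',d,s)
P=ray(d,c,A,(319,206),42);H=ray(d,c,A,(260,200),38);print(P,H,np.linalg.norm(P-H),P+(H-P)*36/58, s['eef_pos'])
print('tip px->', ray(d,c,A,(278,258),143))
E
```

```text
[555.45271497  83.39183621  42.        ] [499.29651665  88.17639368  38.        ] 56.50142121808635 [520.5971436   86.36156153  39.51724138] [517.78239449  85.90577412 161.78169095]
tip px-> [516.707164    77.89226591 143.        ]
```

```bash
python3 -m inch '[[0,0.001,0.025,0,0,0,1],[0,0,0.025,0,0,0,1],[0,0,0.025,0,0,0,1],[0,0,0.015,0,0,0,1],[0,0,0.004,0,0,0,1],[0,0,0,0,0,0,1],[0,0,0,0,0,0,1]]'
python3 -m inch '[[0,0,0.004,0,0,0,1],[0,0,0.003,0,0,0,1],[0,0,0,0,0,0,1]]'
```

```text
clock: 1.9
eef_pos: [521.2, 86.1, 70.2]
tcp_rot: [3.14, -0.0, 1.571]
contact_force: [0.0, -0.5, 0.6]
opening: 0.001
grasp_force: 0.0
clock: 2.2
eef_pos: [519.9, 86.0, 61.7]
tcp_rot: [-3.141, 0.0, 1.571]
contact_force: [-0.3, 0.3, 1.0]
opening: -0.002
grasp_force: 0.0
```

```bash
python3 -m inch '[[0,0,0.003,0,0,0,1],[0,0,0.002,0,0,0,1],[0,0,0,0,0,0,1]]'
python3 -m inch '[[0,0,0.0025,0,0,0,1],[0,0,0,0,0,0,1],[0,0,0,0,0,0,1]]'
```

```text
clock: 2.5
eef_pos: [519.7, 85.9, 56.4]
tcp_rot: [-3.141, 0.0, 1.571]
contact_force: [0.2, 0.8, 0.1]
opening: 0.002
grasp_force: 0.0
clock: 2.8
eef_pos: [520.0, 86.0, 54.2]
tcp_rot: [-3.141, 0.0, 1.571]
contact_force: [-0.3, -0.3, 0.4]
opening: 0.003
grasp_force: 0.0
```

```bash
for i in 1; do python3 -m inch '[[0,0,0.002,0,0,0,1],[0,0,0,0,0,0,1],[0,0,0,0,0,0,1]]'; done
python3 - <<'E'
from look import *
d=shot('wrist','w2.png');a=d['img'];b=shot('scene','s2.png')['img'][185:260,260:380]
o=np.zeros((600,720,3),np.uint8);c=a[150:330,180:380];o[:360,:400]=cv2.resize(c,None,fx=2,fy=2,interpolation=2);o[370:595,:360]=cv2.resize(b,None,fx=3,fy=3,interpolation=2)
c=shot('side','sd2.png')['img'][180:270,280:380];o[330:600,400:700]=cv2.resize(c,None,fx=3,fy=3,interpolation=2);cv2.imwrite('pics/c2.png',o)
E
```

```text
clock: 3.1
eef_pos: [520.0, 86.0, 52.2]
tcp_rot: [-3.142, 0.0, 1.571]
contact_force: [0.3, -0.1, 0.0]
opening: 0.002
grasp_force: 0.0
```

View pics/c2.png

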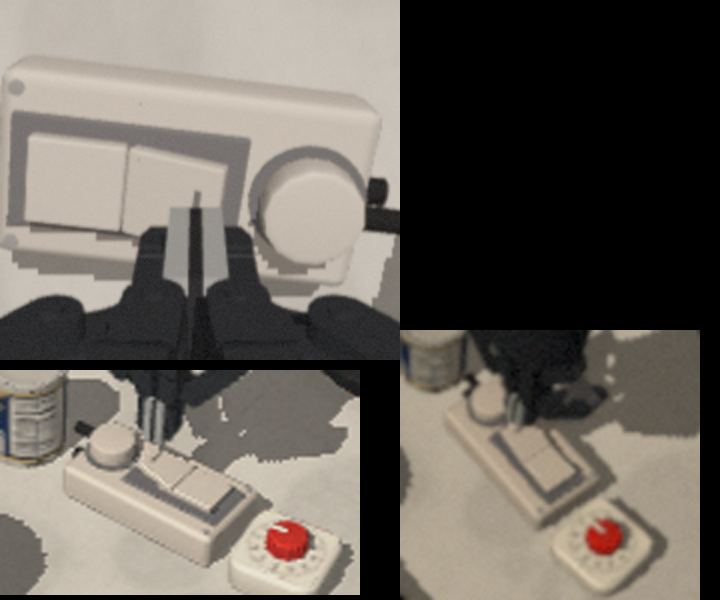

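The rocker is still up: the tips at wrist pixel (277,254) show no contact force yet. I'll triangulate the tips' real position.

```bash
python3 - <<'E'
from look import *
s=r.sense();px={'wrist':(277.5,254),'scene':(311.8,212),'side':(317.7,211.5)}
L={}
for n,p in px.items():
    d=eyes.grab_frame(n);c,A=cam(n,d,s);L[n]=(c,ray(d,c,A,p,0)-c)
    for z in(35,40,45,50,55): print(n,z,ray(d,c,A,p,z)[:2].round(1))
def tri(ns):
    M=0;b=0
    for n in ns:
        c,v=L[n];v=v/np.linalg.norm(v);Q=np.eye(3)-np.outer(v,v);M=M+Q;b=b+Q@c
    return np.linalg.solve(M,b).round(1)
print(tri(['scene','side']),tri(['wrist','scene']),tri(L),s['eef_pos'])
E
```

```text
wrist 35 [518.7  81.4]
wrist 40 [518.7  83.8]
wrist 45 [518.7  86.1]
wrist 50 [518.7  88.4]
wrist 55 [518.7  90.8]
scene 35 [528.7  72.7]
scene 40 [526.3  78. ]
scene 45 [523.9  83.3]
scene 50 [521.5  88.6]
scene 55 [519.   93.9]
side 35 [527.2  85.3]
side 40 [525.4  87.6]
side 45 [523.6  90. ]
side 50 [521.9  92.3]
side 55 [520.1  94.6]
[519.   95.2  56.2] [519.5  90.5  52.7] [519.4  93.   55. ] [520.03944265  86.00685911  52.32431912]
```

The real tips sit around z = 50 mm, higher than I assumed. I'll keep descending slowly until I feel contact.

```bash
python3 -m inch '[[0,0,0.002,0,0,0,1],[0,0,0,0,0,0,1]]';python3 -m inch '[[0,0,0.002,0,0,0,1],[0,0,0,0,0,0,1]]';python3 -m inch '[[0,0,0.002,0,0,0,1],[0,0,0,0,0,0,1]]'
```

```text
clock: 3.6
eef_pos: [519.8, 86.0, 50.1]
tcp_rot: [-3.141, 0.0, 1.571]
contact_force: [-0.2, -0.1, -0.3]
opening: -0.003
grasp_force: 0.0
clock: 3.8
eef_pos: [519.8, 86.0, 48.0]
tcp_rot: [-3.141, 0.0, 1.571]
contact_force: [-0.6, -0.1, 0.1]
opening: 0.001
grasp_force: 0.0
clock: 4.0
eef_pos: [519.9, 86.0, 46.0]
tcp_rot: [-3.141, 0.0, 1.571]
contact_force: [0.1, 0.1, -0.1]
opening: -0.001
grasp_force: 0.0
```

```bash
python3 -m inch '[[0,0,0.002,0,0,0,1],[0,0,0,0,0,0,1]]';python3 -m inch '[[0,0,0.002,0,0,0,1],[0,0,0,0,0,0,1]]'
```

```text
clock: 4.2
eef_pos: [519.9, 86.0, 44.1]
tcp_rot: [-3.141, 0.0, 1.571]
contact_force: [0.2, -0.3, -0.0]
opening: 0.001
grasp_force: 0.0
clock: 4.4
eef_pos: [519.9, 86.0, 42.0]
tcp_rot: [-3.141, 0.0, 1.571]
contact_force: [-0.6, -0.2, -0.0]
opening: 0.002
grasp_force: 0.0
```

```bash
python3 - <<'E'
from look import *
o=np.zeros((600,800,3),np.uint8)
a=shot('wrist','w3.png')['img'][150:300,180:380];o[:300,:400]=cv2.resize(a,None,fx=2,fy=2,interpolation=2)
b=shot('scene','s3.png')['img'][185:260,260:360];o[300:600,:400]=cv2.resize(b,None,fx=4,fy=4,interpolation=2)
c=shot('side','sd3.png')['img'][180:280,280:380];o[200:600,400:800]=cv2.resize(c,None,fx=4,fy=4,interpolation=2);cv2.imwrite('pics/c3.png',o)
E
```

```text
(no output)
```

View pics/c3.png

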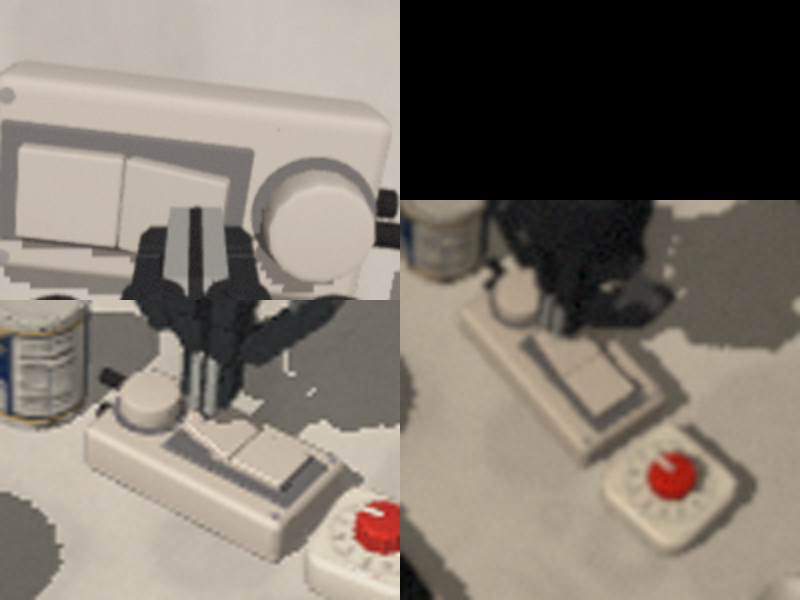

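The tips at scene pixel (311,213) still hover above the raised wing, and the x position looks right. I'll continue down.

```bash
python3 -m inch '[[0,0,0.002,0,0,0,1],[0,0,0,0,0,0,1]]'|grep -E 'pos|contact';python3 -m inch '[[0,0,0.002,0,0,0,1],[0,0,0,0,0,0,1]]'|grep -E 'pos|contact'
```

```text
eef_pos: [519.9, 86.0, 40.1]
contact_force: [-0.4, -0.6, 0.5]
eef_pos: [519.8, 86.0, 38.0]
contact_force: [-0.7, 0.4, -0.0]
```

```bash
python3 -m inch '[[0,0,0.002,0,0,0,1],[0,0,0,0,0,0,1]]'|grep -E 'pos|contact';python3 -m inch '[[0,0,0.002,0,0,0,1],[0,0,0,0,0,0,1]]'|grep -E 'pos|contact'
```

```text
eef_pos: [520.3, 86.0, 36.2]
contact_force: [-0.4, 0.1, 1.1]
eef_pos: [520.4, 86.0, 34.3]
contact_force: [1.5, -0.5, 1.2]
```

```bash
python3 - <<'E'
from look import *
print(r.sense()['contact_force'],r.sense()['wrist_torque'])
o=np.zeros((600,800,3),np.uint8)
a=shot('wrist','w4.png')['img'][150:300,180:380];o[:300,:400]=cv2.resize(a,None,fx=2,fy=2,interpolation=2)
b=shot('scene','s4.png')['img'][185:260,260:360];o[300:600,:400]=cv2.resize(b,None,fx=4,fy=4,interpolation=2)
c=shot('side','sd4.png')['img'][180:280,280:380];o[200:600,400:800]=cv2.resize(c,None,fx=4,fy=4,interpolation=2);cv2.imwrite('pics/c4.png',o)
E
```

```text
[ 1.47808933 -0.47681854  1.15545371] [ 0.01708825 -0.16900275 -0.01315479]
```

View pics/c4.png

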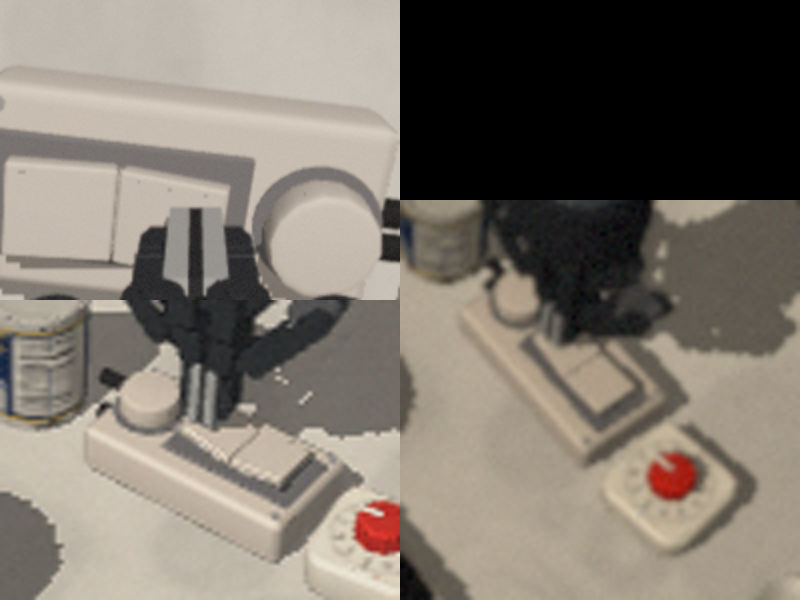

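The wing has started to tilt (scene crop, near (215,430)), so the tips are in contact. I'll press on until the force rises.

```bash
python3 -m inch '[[0,0,0.002,0,0,0,1],[0,0,0,0,0,0,1]]'|grep -E 'pos|contact';python3 -m inch '[[0,0,0.002,0,0,0,1],[0,0,0,0,0,0,1]]'|grep -E 'pos|contact'
```

```text
eef_pos: [520.0, 86.0, 32.1]
contact_force: [0.4, 0.2, 1.0]
eef_pos: [519.9, 86.0, 30.1]
contact_force: [0.3, -0.8, 1.1]
```

```bash
python3 -m inch '[[0,0,0.002,0,0,0,1],[0,0,0,0,0,0,1]]'|grep -E 'pos|contact'
```

```text
eef_pos: [520.0, 86.0, 28.5]
contact_force: [-0.7, 0.8, 5.6]
```

```bash
python3 -m inch '[[0,0,0.0015,0,0,0,1],[0,0,0,0,0,0,1]]'|grep -E 'pos|contact'
```

```text
eef_pos: [520.0, 86.0, 28.1]
contact_force: [-4.5, -0.9, 22.5]
```

The stop is reached at 22 N. I'll lift and check.

```bash
python3 -m inch '[[0,0,-0.01,0,0,0,1],[0,0,-0.025,0,0,0,1],[0,0,-0.04,0,0,0,1],[0,0,-0.04,0,0,0,1],[0,0,0,0,0,0,1]]'|grep -E 'pos|contact'
python3 - <<'E'
from look import *
o=np.zeros((600,800,3),np.uint8)
a=shot('wrist','w5.png')['img'][130:280,180:380];o[:300,:400]=cv2.resize(a,None,fx=2,fy=2,interpolation=2)
b=shot('scene','s5.png')['img'][185:260,260:360];o[300:600,:400]=cv2.resize(b,None,fx=4,fy=4,interpolation=2)
c=shot('side','sd5.png')['img'][180:280,280:380];o[200:600,400:800]=cv2.resize(c,None,fx=4,fy=4,interpolation=2);cv2.imwrite('pics/c5.png',o)
E
```

```text
eef_pos: [522.9, 86.5, 146.5]
contact_force: [0.8, 0.1, 0.5]
```

View pics/c5.png

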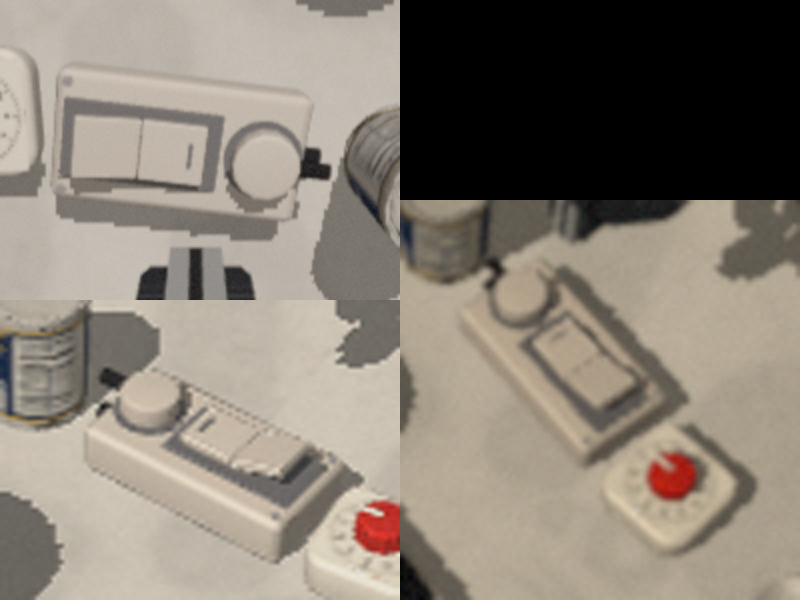

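The rocker is on: the +x wing with its mark at wrist crop (190,155) is now level and the near wing is up. Contact comes at tip z ≈ TCP z + 9. Next I'll move to the warmer, stopping short to measure the keys from the wrist camera.

```bash
python3 -m inch '[[0.03,-0.007,0,0,0,0,1],[0.03,-0.007,0,0,0,0,1],[0.03,-0.007,0,0,0,0,1],[0.03,-0.007,0,0,0,0,1],[0.03,-0.007,0,0,0,0,1],[0,0,0,0,0,0,1],[0,0,0,0,0,0,1],[0,0,0,0,0,0,1]]'|grep -E 'pos|contact'
python3 - <<'E'
from look import *
s=r.sense();d=shot('wrist','w6.png');c,A=cam('wrist',d,s);print(s['eef_pos'],s['tcp_rot'])
g=cv2.cvtColor(d['img'],cv2.COLOR_BGR2GRAY)
# project expected keys
for n,p in dict(round=(486.5,269.5,36.7),bar=(494.5,316,36.7),sq=(503,367.5,36.7)).items():
    q=A.T@(np.array(p)-c);u=q[:2]/q[2]*d['fx']+[d['cx'],d['cy']];print(n,u.round(1))
m=((g>60)&(g<160)).astype(np.uint8)
k,l,st,ce=cv2.connectedComponentsWithStats(cv2.morphologyEx(m,cv2.MORPH_OPEN,np.ones((3,3))))
for a,b in zip(st,ce):
    if 150<a[4]<4000: print(a,b.round(1),ray(d,c,A,b,36.7).round(1))
cv2.imwrite('pics/c6.png',cv2.resize(d['img'][0:300,100:500],None,fx=2,fy=2))
E
```

```text
eef_pos: [484.4, 235.0, 140.7]
contact_force: [0.1, 0.1, 0.5]
[484.44488914 234.98385671 140.72863746] [-3.13976257e+00  1.19002144e-03  1.57067740e+00]
round [281.6 169.5]
bar [291.6 112.6]
sq [303.7  41.4]
[ 358   17  202    9 1373] [462.1  20.3] [621.3 381.4  36.7]
[285  30  32  36 938] [300.2  47.3] [500.5 363.5  36.7]
[268 103  47  24 846] [290.7 114.7] [493.7 314.3  36.7]
[267 158  32  34 840] [282.3 174.5] [487.1 265.2  36.7]
[  93  170   56   87 2478] [120.4 212.7] [341.3 230.5  36.7]
[272 334  13  29 284] [277.8 347.8] [483.2  82.3  36.7]
[  87  382   48   38 1191] [111.3 403.8] [295.8   5.4  36.7]
[ 421  382   48   38 1058] [444.8 404.2] [670.8   5.5  36.7]
```

View pics/c6.png

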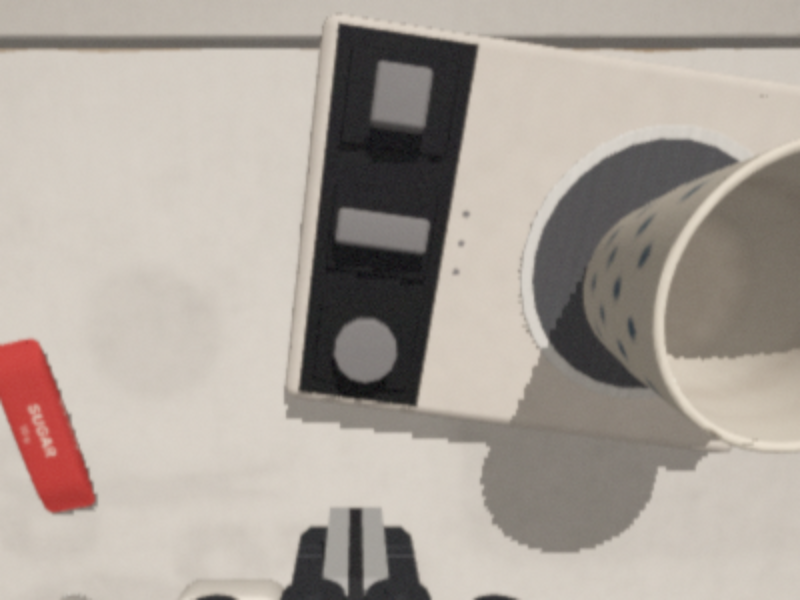

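Round key at (282,174) gives about (487, 267.5); bar at (291,115) gives about (494, 315). I'll move above the round key and descend.

```bash
python3 -m inch '[[0.0325,0.0025,0,0,0,0,1],[0,0,0.03,0,0,0,1],[0,0,0.03,0,0,0,1],[0,0,0.03,0,0,0,1],[0,0,0.01,0,0,0,1],[0,0,0,0,0,0,1],[0,0,0,0,0,0,1]]'|grep -E 'pos|contact'
```

```text
eef_pos: [488.2, 268.3, 42.6]
contact_force: [-1.3, -0.4, 0.7]
```

```bash
python3 -m inch '[[0,0,0.005,0,0,0,1],[0,0,0,0,0,0,1]]'|grep -E 'pos|contact'; python3 -m inch '[[0,0,0.003,0,0,0,1],[0,0,0,0,0,0,1]]'|grep -E 'pos|contact'
python3 -m inch '[[0,0,0.002,0,0,0,1],[0,0,0,0,0,0,1]]'|grep -E 'pos|contact'
```

```text
eef_pos: [488.0, 268.7, 37.4]
contact_force: [-0.3, -0.4, -0.2]
eef_pos: [487.5, 268.5, 33.9]
contact_force: [-0.6, 0.1, 0.7]
eef_pos: [487.4, 268.5, 31.6]
contact_force: [0.0, 0.2, 0.1]
```

```bash
for i in 1; do python3 -m inch '[[0,0,0.002,0,0,0,1],[0,0,0,0,0,0,1]]'|grep -E 'pos|contact'; python3 -m inch '[[0,0,0.002,0,0,0,1],[0,0,0,0,0,0,1]]'|grep -E 'pos|contact'
python3 -m inch '[[0,0,0.002,0,0,0,1],[0,0,0,0,0,0,1]]'|grep -E 'pos|contact';done
```

```text
eef_pos: [487.3, 268.4, 29.5]
contact_force: [-1.0, 0.7, 0.6]
eef_pos: [487.5, 268.5, 27.7]
contact_force: [0.2, -0.7, -0.1]
eef_pos: [487.5, 268.5, 25.6]
contact_force: [0.3, -0.3, 0.3]
```

```bash
python3 -m inch '[[0,0,0.0015,0,0,0,1],[0,0,0,0,0,0,1]]'|grep -E 'pos|contact'; python3 -m inch '[[0,0,0.001,0,0,0,1],[0,0,0,0,0,0,1]]'|grep -E 'pos|contact'
```

```text
eef_pos: [487.5, 268.5, 24.2]
contact_force: [0.0, 0.2, 0.5]
eef_pos: [487.5, 268.5, 23.2]
contact_force: [-0.6, -0.2, 1.0]
```

```bash
python3 -m inch '[[0,0,0.0015,0,0,0,1],[0,0,0,0,0,0,1]]'|grep -E 'pos|contact'; python3 -m inch '[[0,0,0.0015,0,0,0,1],[0,0,0,0,0,0,1]]'|grep -E 'pos|contact'
```

```text
eef_pos: [487.6, 268.6, 22.2]
contact_force: [-2.6, -0.4, 9.3]
eef_pos: [487.6, 268.6, 22.0]
contact_force: [-6.3, -3.3, 25.8]
```

The round key bottomed at TCP 22.2, as predicted from the rocker contact. I'll lift, back off and check numerically by key height in the images.

```bash
python3 -m inch '[[0,0,-0.02,0,0,0,1],[0,0,-0.04,0,0,0,1],[0,0,-0.04,0,0,0,1],[-0.033,-0.0025,-0.02,0,0,0,1],[0,0,0,0,0,0,1],[0,0,0,0,0,0,1],[0,0,0,0,0,0,1]]'|grep -E 'pos|contact'
python3 - <<'E'
from look import *
s=r.sense();d=shot('wrist','w7.png');c,A=cam('wrist',d,s);print(s['eef_pos'])
def blobs(im,roi):
    x,y,w,h=roi;g=cv2.cvtColor(im,cv2.COLOR_BGR2GRAY)[y:y+h,x:x+w]
    m=cv2.morphologyEx(((g>60)&(g<160)).astype(np.uint8),cv2.MORPH_OPEN,np.ones((3,3)))
    k,l,st,ce=cv2.connectedComponentsWithStats(m)
    return [(a[:5]+[x,y,0,0,0],(b+[x,y])) for a,b in zip(st[1:],ce[1:]) if 60<a[4]<3000]
for a,b in blobs(d['img'],(240,0,110,230)): print(a,b.round(1),ray(d,c,A,b,36.7).round(1),ray(d,c,A,b,30.7).round(1))
for n,roi in(('scene',(225,265,80,70)),('side',(215,260,75,55))):
    for im in (cv2.imread(f'pics/{n}0.png'),shot(n,n+'7.png')['img']):
        print(n,[(a.tolist(),b.round(1).tolist()) for a,b in blobs(im,roi)])
E
```

```text
eef_pos: [484.6, 235.7, 139.3]
contact_force: [-0.1, 0.1, 0.4]
[484.5594777  235.67262848 139.31298061]
[240  18  21   7 147] [250.  21.] [462.6 381.6  36.7] [462.1 383.3  30.7]
[285  31  32  35 936] [300.1  47.9] [500.5 363.6  36.7] [500.9 364.8  30.7]
[267 104  48  24 858] [290.5 115.7] [493.7 314.3  36.7] [494.  314.4  30.7]
[267 159  31  32 799] [282.  174.6] [487.  266.1  36.7] [487.1 265.1  30.7]
[ 242  196  108   34 1541] [295.2 209.8] [498.9 234.4  36.7] [499.3 232.7  30.7]
scene [([225, 265, 16, 24, 224], [230.6, 276.4]), ([273, 275, 16, 15, 193], [280.3, 281.7]), ([259, 288, 46, 47, 428], [282.4, 313.0]), ([252, 291, 21, 17, 190], [262.0, 299.0]), ([235, 311, 17, 15, 166], [242.6, 317.7])]
scene [([225, 265, 16, 24, 224], [230.6, 276.4]), ([273, 277, 16, 14, 172], [280.4, 283.3]), ([260, 289, 45, 46, 380], [282.7, 313.2]), ([252, 291, 21, 17, 195], [262.2, 299.1]), ([235, 311, 17, 15, 172], [242.8, 317.8])]
side [([230, 260, 14, 11, 69], [236.7, 264.7]), ([239, 260, 51, 55, 587], [270.2, 291.2]), ([266, 268, 12, 12, 124], [271.5, 273.5]), ([246, 279, 13, 16, 111], [252.1, 286.6]), ([226, 295, 13, 12, 102], [232.0, 300.3])]
side [([215, 260, 59, 39, 1150], [237.9, 275.6]), ([239, 260, 51, 55, 623], [270.1, 291.9]), ([266, 269, 12, 12, 116], [271.7, 274.6]), ([227, 295, 12, 12, 99], [232.1, 300.4])]
```

The round key dropped about 2 px in the scene view, consistent with 6 mm. The bar is unmoved at about (494, 315), so I'll go there.

```bash
python3 -m inch '[[0.04,0.005,0,0,0,0,1],[0.0395,0.0045,0,0,0,0,1],[0,0,0.03,0,0,0,1],[0,0,0.03,0,0,0,1],[0,0,0.03,0,0,0,1],[0,0,0.01,0,0,0,1],[0,0,0,0,0,0,1],[0,0,0,0,0,0,1]]'|grep -E 'pos|contact'
```

```text
eef_pos: [495.0, 315.4, 40.9]
contact_force: [0.8, -0.5, -0.6]
```

```bash
python3 -m inch '[[0,0,0.005,0,0,0,1],[0,0,0.003,0,0,0,1],[0,0,0,0,0,0,1]]'|grep -E 'pos|contact'; python3 -m inch '[[0,0,0.003,0,0,0,1],[0,0,0,0,0,0,1]]'|grep -E 'pos|contact'
python3 -m inch '[[0,0,0.002,0,0,0,1],[0,0,0,0,0,0,1]]'|grep -E 'pos|contact'
```

```text
eef_pos: [494.6, 315.0, 32.6]
contact_force: [-0.0, -0.3, 0.2]
eef_pos: [494.4, 314.9, 29.2]
contact_force: [0.2, 0.6, -0.5]
eef_pos: [494.6, 315.1, 27.4]
contact_force: [-0.1, -0.6, 3.3]
```

```bash
python3 -m inch '[[0,0,0.002,0,0,0,1],[0,0,0,0,0,0,1]]'|grep -E 'pos|contact'; python3 -m inch '[[0,0,0.002,0,0,0,1],[0,0,0,0,0,0,1]]'|grep -E 'pos|contact'
python3 -m inch '[[0,0,0.0015,0,0,0,1],[0,0,0,0,0,0,1]]'|grep -E 'pos|contact'
```

```text
eef_pos: [494.7, 315.1, 25.3]
contact_force: [-0.7, -0.6, 4.5]
eef_pos: [494.7, 315.1, 23.3]
contact_force: [-1.0, -1.2, 6.0]
eef_pos: [494.7, 315.1, 22.3]
contact_force: [-1.4, -0.8, 8.1]
```

```bash
python3 -m inch '[[0,0,0.0005,0,0,0,1],[0,0,0,0,0,0,1],[0,0,0,0,0,0,1],[0,0,0,0,0,0,1],[0,0,0,0,0,0,1]]'|grep -E 'pos|contact'
```

```text
eef_pos: [494.7, 315.1, 22.2]
contact_force: [-2.6, -1.2, 14.2]
```

The bar key is bottomed with 14 N and held steady, so I'm handing in.

```bash
python3 -c "
from rig import r
print(r.sense()['contact_force']);print(r.sign_off())"
```

```text
[-2.6498927  -1.22904776 14.20684033]
the job is handed in; nothing more can be done
None
```

I flipped the rocker on, latched the round key in, and handed the job in with the fingertips holding the bar key fully down at about 14 N; the sign-off gave no verdict.

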